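Shut the bead tubes and hold the case open

ROBOT

A 7-joint arm with a two-finger parallel gripper is mounted at the origin on a cart in front of the work surface, level with it; the furniture and walls round the work are solid. World frame = base frame: x ahead of the robot, y to its left, z up, the work surface at z = 0. Lengths are in m, angles in rad, forces in N, time in s.
With the tool pointing down it reaches from about 0.425 to 0.925 m from the base axis. Payload 6.8 kg.
Tool frame: the origin (TCP) lies midway between the tips of the shut fingers; the grasp point (between the pads) lies bot.grip_point_offset behind it (bot.grip_point_offset is the distance from the TCP to the grasp point, in m); z points along the fingers, y is the line along which they close (so a half turn about z gives the same grasp; the last joint's range is limited). The gripper opens to 85 mm and grips with 20 to 120 N. Pads are 22 mm wide; open, the fingers measure 114 mm over their backs; the gripper's body (76 mm by 85 mm) begins 54 mm behind the grasp point. The pads swing forward as they close: fully open they stand 13 mm farther back than shut.
Start: joints at [1.145, 0.477, 0.022, 1.555, -0.011, 1.109, -0.083], TCP at [0.211, -0.641, 0.204] pointing down, gripper open.
Joint ranges: [-2.96, 2.96], [-0.34, 2.1], [-1.41, 1.46], [0.24, 2.44], [-1.37, 4.51], [0.17, 1.92], [-2.96, 2.96]. Speed limits (rad/s): [2.39, 2.39, 3.14, 3.14, 3.14, 3.14, 3.14].

INTERFACE

Orientations are given as a unit quaternion [w, x, y, z].
In Python, from station import get_obs, cams, job, bot gives the robot as it stands.
- The arm moves only by the tool arm_command, never from a script. Its argument "rows" is a list that holds one entry, the list of rows, each a list of 5 numbers: the finger opening in mm, from 0 to 85.4, then the shift along the world's x, y, z in units of 60 mm (1.0 is 60 mm), then the turn about the world's z in units of 0.08 rad (1.0 is 0.08 rad). In form: [[[grip, x, y, z, turn], ...]]. A call has exactly 10 rows; each row shifts and turns the commanded pose from where the row before left it; what a row does not reach is not made up. A row lasts 1/8 s, in which the tool goes at most 62.5 mm and 10.7 degrees, less where a joint would pass 70% of its speed; a pose out of reach is approached as far as the arm can. A call with a number of a shift or a turn outside -1 to 1 is refused whole. A call with a gripper value outside its range is refused whole. The fingers move at their own pace and stop on an object; "newtons" is the grip in N (left out, the last holds). Time passes only in rows, so rows that do not move let the fingers close, or fill a call up. It gives the time, the measured TCP pose, the force, the opening and the grip force at its end, in the units of the state.
- get_obs(): the state, without advancing time (a new reading comes with each control period).
- cams.read_camera(name): name is "scene" or "top"; returns the picture (420x560x3 uint8, red, green, blue); there is no depth.
- cams.camera_params(name): a dict with "K" (3x3 intrinsics, pixels), "extrinsics" (4x4, takes a point from camera to world coordinates). Camera axes: x right, y down, z forward; pixel columns grow to the right and rows downward; lengths in m; the calibration is good to about 2 mm. A picture is of the moment at which its call begins. camera_params takes no time and is no camera call.
- job.hand_in(): hands the job in; it is judged then, once.
The state is a dict: "t": time; "q": joint angles; "joint_vel": joint speeds; "joint_torque": joint torques, N m; "eef_pos": TCP position; "tool_rot": TCP orientation; "contact_force": force on the tool from outside, world axes, zero at the start; "torque": the same for the moment, N m; "gripper_width": opening from 0.0 (shut) to 1.0 (fully open); "grasp_force": force on a finger pad.
Only numpy, scipy, OpenCV 4.12 (cv2) and the standard library are available. Lean on these libraries where they do the work, as an engineer would, in place of code of your own. Each camera call takes 0.05 s, during which the arm holds its last target. There are 200 camera calls.

TASK

The rack of bead tubes is about to be put away in the wooden case. First press shut the two tube caps that stand open, while the case's lid is still down; then lift the lid by its knob to 45 degrees and keep holding it there, as it falls shut by itself, so that I can put the rack in. Finish while holding the lid half open in the gripper, do not let go, and leave the bottles, spool and tin round about where they stand.

Things in the scene. Friction and masses are not known exactly. Their poses are not given: they have to be found in the camera images.
- case: wooden case, 150 (x) x 230 (y) x 100 mm high without its lid, fixed to the desk, on the left or the right side of the desk, turned up to about 17 degrees. Origin: centre of its underside; x points from its front (the robot's side) to its back, z up. The lid is hinged along its back top edge
- lid (a joint): angle of the case's lid (rad): 0 = shut, grows as the front edge is lifted, 0.785 = 45 degrees, 1.9 at most. It weighs about 0.3 kg and falls shut when let go
- lid_handle (a point): grip point of the lid's steel knob: middle of the knob's round head (28 mm across, 16 mm high), 35 mm above the lid's upper face and 30 mm behind the lid's front edge, at the middle of its width. It swings with the lid. Lid shut it is 143.5 mm above the desk. The head's top is 8 mm above this point; below it a 12 mm stem
- lid_hinge (a point): point on the lid's hinge axis at the middle of its width, at the case's back edge, 100.5 mm above the desk: lid shut, the knob's grip point is 120 mm in front of it and 43 mm higher. The axis runs along the case's y. The lid is 8 mm thick, 150 x 230 mm
- rack: wooden rack, 46 (x) x 172 (y) x 54 mm high, fixed to the desk on the side where the case is not. Origin: centre of its underside, x away from the robot, turned up to about 20 degrees. It holds three tubes in a row along its y, 52 mm apart
- tube_a: clear tube, 24 mm across, 77 mm tall, fixed in one of the three rack places (varies). Origin: centre of its underside, 8 mm above the desk; z up; its x points to the cap's hinge, at x = +15 mm, z = 77.5 mm, axis along y. The white cap is a disc 27 mm across and 4 mm thick with a thumb tab 36 mm from the hinge; shut, its top is 89.5 mm above the desk
- tube_b: clear tube, 24 mm across, 77 mm tall, fixed in one of the three rack places (varies). Origin: centre of its underside, 8 mm above the desk; z up; its x points to the cap's hinge, at x = +15 mm, z = 77.5 mm, axis along y. The white cap is a disc 27 mm across and 4 mm thick with a thumb tab 36 mm from the hinge; shut, its top is 89.5 mm above the desk
- tube_c: clear tube, 24 mm across, 77 mm tall, fixed in one of the three rack places (varies). Origin: centre of its underside, 8 mm above the desk; z up; its x points to the cap's hinge, at x = +15 mm, z = 77.5 mm, axis along y. The white cap is a disc 27 mm across and 4 mm thick with a thumb tab 36 mm from the hinge; shut, its top is 89.5 mm above the desk
- cap_a (a joint): hinge angle of the cap of tube_a (rad): 0 = pressed flat shut, about 1.5 = standing upright over the hinge; starts open, between 1.1 and 1.7. The hinge is stiff (0.012 N m): the cap stays where it is left, and half a newton at its tab moves it
- cap_b (a joint): hinge angle of the cap of tube_b (rad): 0 = pressed flat shut, about 1.5 = standing upright over the hinge; starts open, between 1.1 and 1.7. The hinge is stiff (0.012 N m): the cap stays where it is left, and half a newton at its tab moves it
- cap_c (a joint): hinge angle of the cap of tube_c (rad): 0 = pressed flat shut, about 1.5 = standing upright over the hinge; starts shut. The hinge is stiff (0.012 N m): the cap stays where it is left, and half a newton at its tab moves it
- wax_tin: loose round tin, 46 mm across, 17 mm high, near the middle of the desk; leave it. Origin: centre of its underside
- glue_bottle: loose slim bottle with a pointed tip, 23 mm across, 72 mm high, at the back in the middle; leave it. Origin: centre of its underside
- spool: loose thread spool, 25 mm across, 34 mm high, in front of the rack; leave it. Origin: centre of its underside
- cement_bottle: loose small bottle with a black cap, 26 mm across, 58 mm high, close behind the rack; leave it. Origin: centre of its underside

How it is judged:
On the way, in this order (a step that is already met when the one before it is completed fails the run):
1. both open caps are pressed shut (all three within 7 degrees of flat) while the case's lid is still down (value of joint each of cap_a, cap_b, cap_c below 0.12 rad and value of joint lid below 0.15 rad), for 0.2 s.
2. the gripper has the lid between 38 and 52 degrees (value of joint lid between 0.66 and 0.91 rad and contact force between the fingers and lid above 0.3 N), for 0.2 s.
At the end, for the whole second after the job is handed in: The lid is held still by the gripper's fingers at 45 degrees, give or take 7 (0.66 to 0.91 rad), the fingers pressing on it with more than 0.3 N; all three tube caps are shut to within 7 degrees (0.12 rad) (all of step 2 and velocity of joint lid between -0.1 and 0.1 rad/s and value of joint each of cap_a, cap_b, cap_c below 0.12 rad); the arm keeps its last pose, push and grip.
It fails at once if a bystander (tin, bottle, spool) is moved more than 40 mm from where it stood, or put under the lid (distance of any of wax_tin, glue_bottle, spool, cement_bottle from where it was at the start of the episode above 0.04 m).
It also fails if it takes over 67 s, if anything falls off the work surface, if the arm or the gripper's body presses on something with over 40 N, if the wrist force passes 120 N, or if a joint passes its speed limit or range.

## Working session

There is one attempt and no reset: what is moved stays moved. The work goes in short steps, Python scripts to look and compute and a tool call to move; the robot and the scene stay as the last step left them, time stands still between calls to the robot, and variables do not carry over. Pictures are saved under pics/ and viewed, at most 10 in all, crops included, and the job is handed in when it is done.

Besides the shell and the picture viewer there is one more tool, called after ">>>" as name(argument=value, ...) on one line, values as JSON. arm_command: Moves the arm, as the interface text tells. Its arguments: {"type":"object","properties":{"rows":{"type":"array"},"newtons":{"type":"number"}},"required":["rows"]}

```bash
mkdir -p pics; ls; python3 - <<'E'
from station import get_obs,cams,job,bot
import cv2,numpy as np
for n in ("top","scene"):
    im=cams.read_camera(n); cv2.imwrite(f"pics/{n}0.png",cv2.resize(im[:,:,::-1],(800,600),interpolation=cv2.INTER_CUBIC))
    p=cams.camera_params(n); print(n,np.round(p["K"],1).tolist(),np.round(p["extrinsics"],3).tolist())
print(bot.grip_point_offset,get_obs())
E
```

```text
pics
top [[384.3, 0.0, 280.5], [0.0, 384.3, 206.7], [0.0, 0.0, 1.0]] [[0.025, -0.996, 0.09, 0.451], [-1.0, -0.026, -0.01, 0.01], [0.012, -0.089, -0.996, 1.104], [0.0, 0.0, 0.0, 1.0]]
scene [[385.0, 0.0, 282.4], [0.0, 385.0, 210.3], [0.0, 0.0, 1.0]] [[-0.886, -0.289, 0.362, 0.139], [-0.463, 0.536, -0.706, 0.759], [0.01, -0.793, -0.608, 0.767], [0.0, 0.0, 0.0, 1.0]]
0.0187 {'t': 0.1, 'q': array([ 1.14491484,  0.47769639,  0.02235171,  1.55630973, -0.0114944 ,
        1.10933483, -0.08311501]), 'joint_vel': array([ 7.96454977e-04, -1.39026868e-03,  1.23604391e-04, -2.63735455e-04,
       -2.37731275e-04, -4.06292616e-04,  6.05789449e-05]), 'joint_torque': array([ 4.26368555e-03, -5.97756958e+01,  1.61405772e+00, -2.81952864e+01,
        1.28342558e-02,  5.05405362e-03,  1.73041707e-05]), 'eef_pos': array([ 0.21071399, -0.64067187,  0.20305537]), 'tool_rot': array([-7.87401037e-04,  9.87403084e-01,  1.58222927e-01, -1.89943629e-04]), 'contact_force': array([ 0.06723099, -0.40241712, -0.63327782]), 'torque': array([-0.00944993,  0.01142753,  0.03034452]), 'grasp_force': 0.0, 'gripper_width': 1.0005535835635282}
```

View pics/top0.png

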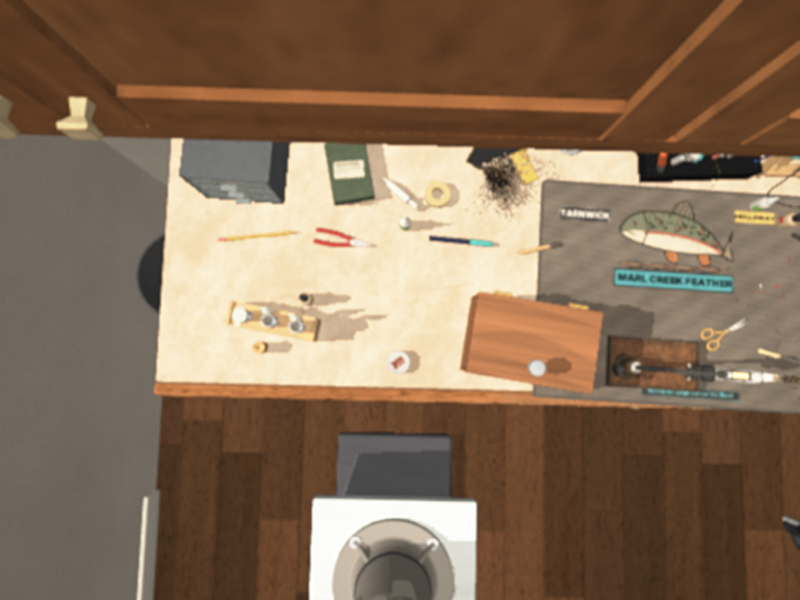

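View pics/scene0.png

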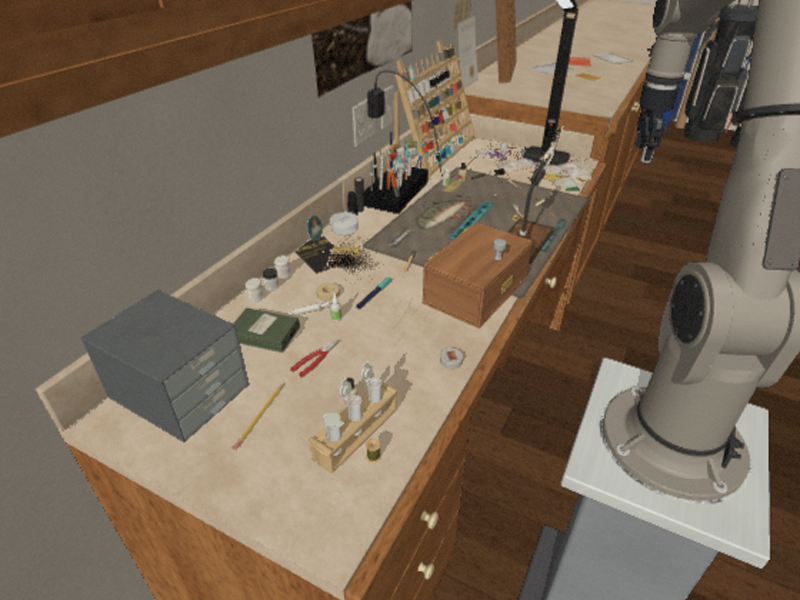

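The top view shows the rack at left (about 272,320) with open caps on the middle and right tubes. The case is at right (535,340), with its knob at (538,367). I'll zoom in on both.

```bash
cat > h.py <<'E'
import numpy as np,cv2
from station import get_obs,cams,job,bot
P={n:cams.camera_params(n) for n in("top","scene")}
def ray(n,u,v,z):
    K=np.array(P[n]["K"]);E=np.array(P[n]["extrinsics"])
    d=E[:3,:3]@np.linalg.inv(K)@[u,v,1];o=E[:3,3]
    return o+d*(z-o[2])/d[2]
def proj(n,p):
    K=np.array(P[n]["K"]);E=np.array(P[n]["extrinsics"])
    c=E[:3,:3].T@(np.array(p)-E[:3,3]);c=K@c;return c[:2]/c[2]
def crop(n,x,y,w,h,s):
    im=cams.read_camera(n)[y:y+h,x:x+w,::-1]
    return cv2.resize(im,(w*s,h*s),interpolation=cv2.INTER_CUBIC)
E
python3 - <<'E'
from h import *
a=crop("top",150,195,80,50,10);cv2.imwrite("pics/a.png",a)
cv2.imwrite("pics/b.png",crop("scene",205,240,90,100,6))
cv2.imwrite("pics/c.png",crop("top",315,195,115,85,6))
E
```

```text
(no output)
```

View pics/a.png

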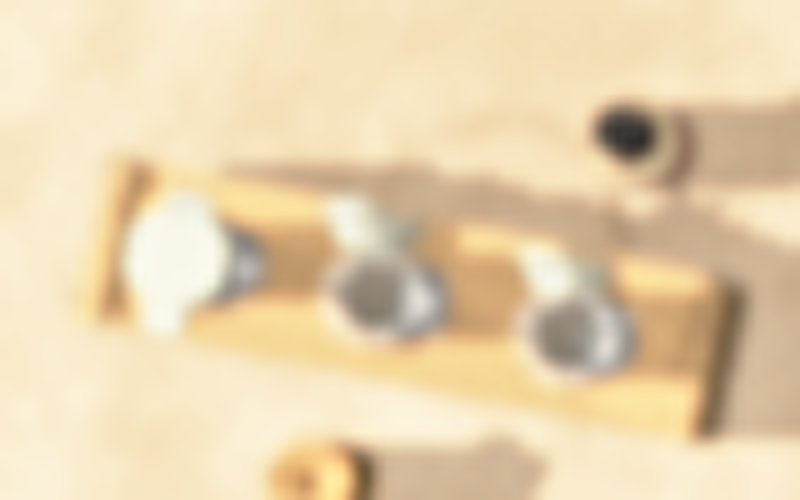

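View pics/b.png

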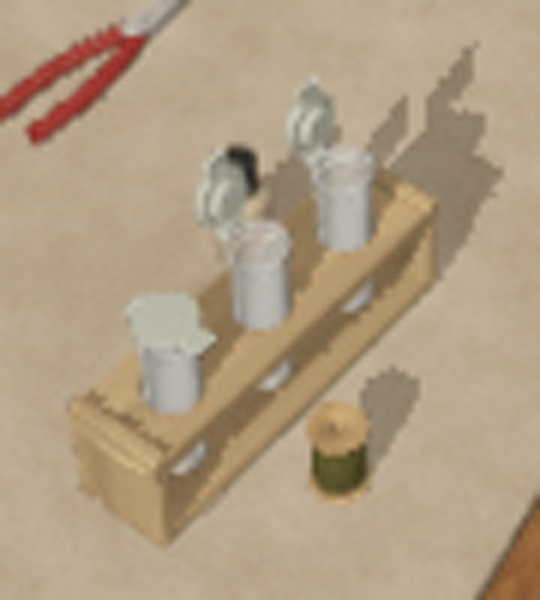

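View pics/c.png

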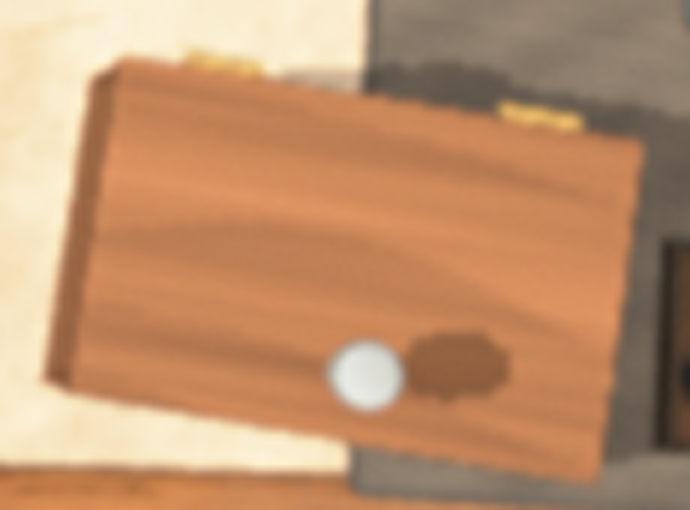

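The close views show the shut cap on the left tube and both open caps standing upright on the far side. The case is yawed by about -10°. Next I'll compute positions.

```bash
python3 - <<'E'
from h import *
a=lambda x,y:(150+x/10,195+y/10)
c=lambda x,y:(315+x/6,195+y/6)
b=lambda x,y:(205+x/6,240+y/6)
r=lambda v:np.round(v,4)
print("mid",r(ray("top",*a(385,295),.085)),"right",r(ray("top",*a(577,335),.085)),"shut",r(ray("top",*a(178,252),.0895)))
print("scene mid",r(ray("scene",*b(263,240),.085)),r(ray("scene",*b(344,163),.085)),r(ray("scene",*b(164,320),.0895)))
print("tabs mid",r(ray("top",*a(345,210),.12)),r(ray("top",*a(540,262),.12)))
print("tabs scene",r(ray("scene",*b(212,160),.12)),r(ray("scene",*b(311,90),.12)))
k=ray("top",*c(367,375),.1515);print("knob",r(k))
L=[ray("top",*c(*p),.1085) for p in((122,60),(643,145),(600,482),(70,388))];print(r(L))
ctr=np.mean(L,0);d=L[0]-L[1];print("ctr",r(ctr),"yawback",np.arctan2(-d[0],d[1]),"front",np.arctan2(-(L[3]-L[2])[0],(L[3]-L[2])[1]))
print("spool",r(ray("top",*a(310,478),.034)),"cement",r(ray("top",*a(627,130),.058)))
E
```

```text
mid [0.4895 0.2416 0.085 ] right [0.4803 0.1906 0.085 ] shut [0.4993 0.2954 0.0895]
scene mid [0.4891 0.2434 0.085 ] [0.4819 0.1924 0.085 ] [0.4986 0.2984 0.0895]
tabs mid [0.5097 0.2448 0.12  ] [0.4977 0.1945 0.12  ]
tabs scene [0.51   0.2441 0.12  ] [0.496  0.1928 0.12  ]
knob [ 0.4176 -0.2385  0.1515]
[[ 0.5492 -0.1427  0.1085]
 [ 0.518  -0.3696  0.1085]
 [ 0.373  -0.3499  0.1085]
 [ 0.4074 -0.1221  0.1085]]
ctr [ 0.4619 -0.2461  0.1085] yawback -0.136322960861103 front -0.14969866745640362
spool [0.4404 0.2715 0.034 ] cement [0.5372 0.1841 0.058 ]
```

>>> arm_command(rows=[[[0, 0.8, 0.5, 0.2, -0.6], [0, 0.8, 0.5, 0.2, -0.6], [0, 0.8, 0.5, 0.2, -0.6], [0, 0.8, 0.5, 0.2, -0.6], [0, 0.8, 0.5, 0.2, -0.6], [0, 0, 1, 0, -0.6], [0, 0, 1, 0, -0.6], [0, 0, 1, 0, -0.6], [0, 0, 1, 0, -0.6], [0, 0, 1, 0, -0.5]]], newtons=40)

```text
t: 1.5
eef_pos: [0.4507, -0.1892, 0.2641]
tool_rot: [0.0, 0.997, -0.078, 0.0]
contact_force: [0.3, -0.2, -0.2]
gripper_width: -0.0
grasp_force: 0.0
```

>>> arm_command(rows=[[[0, 0.2, 0.9, 0, 0], [0, 0.2, 0.9, 0, 0], [0, 0.2, 0.9, 0, 0], [0, 0.2, 0.9, 0, 0], [0, 0.2, 0.9, 0, 0], [0, 0.2, 0.9, 0, 0], [0, 0.2, 0.9, 0, 0], [0, 0, 0, -0.8, 0], [0, 0, 0, -0.8, 0], [0, 0, 0, -0.9, 0]]])

```text
t: 2.75
eef_pos: [0.5354, 0.187, 0.1129]
tool_rot: [-0.0, 0.997, -0.077, 0.001]
contact_force: [0.7, 0.4, -0.4]
gripper_width: -0.001
grasp_force: 0.0
```

```bash
python3 - <<'E'
from h import *
cv2.imwrite("pics/d.png",crop("scene",195,180,130,120,5))
E
```

```text
(no output)
```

View pics/d.png

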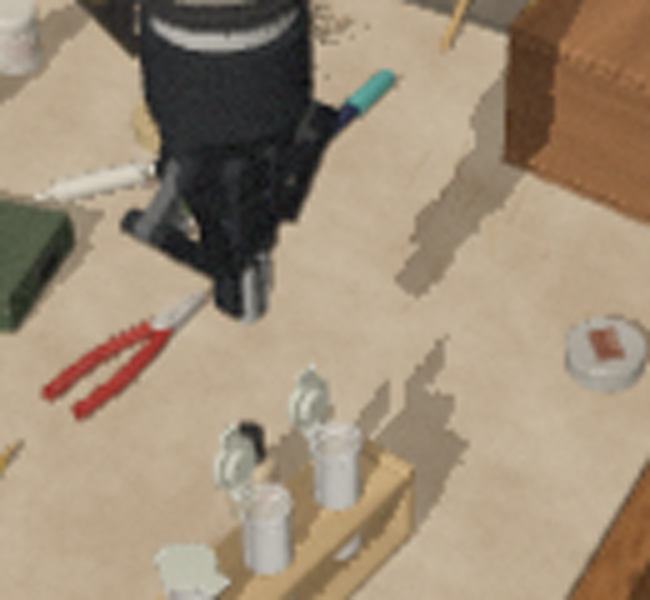

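>>> arm_command(rows=[[[0, 0, 0, -0.1, 0], [0, -0.21, 0.035, 0, 0], [0, -0.21, 0.035, 0, 0], [0, -0.21, 0.035, 0, 0], [0, -0.21, 0.035, 0, 0], [0, -0.07, 0, -0.08, 0], [0, -0.07, 0, -0.08, 0], [0, -0.07, 0, -0.08, 0], [0, 0, 0, -0.04, 0], [0, 0, 0, -0.04, 0]]])

```text
t: 4.05
eef_pos: [0.4721, 0.1952, 0.0885]
tool_rot: [-0.0, 0.997, -0.077, -0.0]
contact_force: [0.1, -0.0, 1.0]
gripper_width: -0.001
grasp_force: 0.0
```

>>> arm_command(rows=[[[0, 0, 0, -0.03, 0], [0, 0, 0, -0.03, 0], [0, 0, 0, 0, 0], [0, 0, 0, 0, 0], [0, 0, 0, 0, 0], [0, 0, 0, 0, 0], [0, 0, 0, 0, 0], [0, 0, 0, 0, 0], [0, 0, 0, 0, 0], [0, 0, 0, 0, 0]]])

```text
t: 5.3
eef_pos: [0.472, 0.1952, 0.0851]
tool_rot: [-0.0, 0.997, -0.077, 0.0]
contact_force: [-1.0, -0.5, 0.1]
gripper_width: 0.002
grasp_force: 0.0
```

>>> arm_command(rows=[[[0, 0, 0, 0.4, 0], [0, 0, 0, 0.8, 0], [0, 0, 0, 0.8, 0], [0, 0.3, 0.16, 0, 0], [0, 0.3, 0.16, 0, 0], [0, 0.3, 0.16, 0, 0], [0, 0.3, 0.16, 0, 0], [0, 0, 0, 0, 0], [0, 0, 0, 0, 0], [0, 0, 0, 0, 0]]])

```text
t: 6.55
eef_pos: [0.5433, 0.2332, 0.2051]
tool_rot: [0.0, 0.997, -0.077, -0.0]
contact_force: [-0.8, 1.3, -0.5]
gripper_width: -0.001
grasp_force: 0.0
```

```bash
python3 - <<'E'
from h import *
cv2.imwrite("pics/e.png",np.hstack([crop("scene",205,220,80,80,5),crop("top",155,195,80,80,5)]))
E
```

```text
(no output)
```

View pics/e.png

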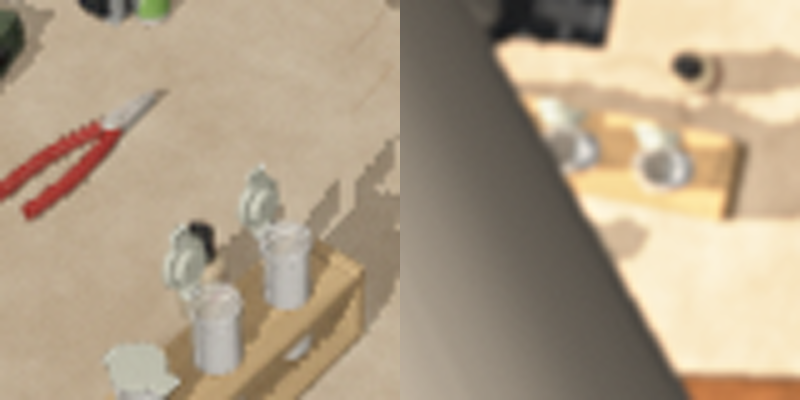

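```bash
python3 - <<'E'
from h import *
print(proj("scene",(.5354,.187,.1129)), proj("scene",(.497,.1935,.12)),proj("scene",(.496,.189,.0855)))
o=get_obs();print(o["eef_pos"],o["tool_rot"],o["gripper_width"])
E
```

```text
[244.27879014 250.31020083] [256.31504047 255.03301028] [258.03094866 264.18003504]
[0.54358473 0.23330256 0.20528627] [ 9.72702556e-05  9.97025784e-01 -7.70685890e-02  9.54206118e-05] -0.0013804797546956148
```

The cap did not move, and in the picture the tip sits about 7 px above the projected TCP. I'll probe on the shut cap to find the true tip height.

>>> arm_command(rows=[[[0, -0.25, 0.35, 0, 0], [0, -0.25, 0.35, 0, 0], [0, -0.25, 0.35, 0, 0], [0, 0, 0, -0.8, 0], [0, 0, 0, -0.8, 0], [0, 0, 0, -0.2, 0], [0, 0, 0, -0.1, 0], [0, 0, 0, -0.05, 0], [0, 0, 0, 0, 0], [0, 0, 0, 0, 0]]])

```text
t: 7.9
eef_pos: [0.4995, 0.2969, 0.0891]
tool_rot: [-0.0, 0.997, -0.077, 0.001]
contact_force: [-1.0, 0.0, -1.0]
gripper_width: -0.002
grasp_force: 0.0
```

```bash
python3 - <<'E'
from h import *
print(proj("scene",get_obs()["eef_pos"])-[180,180])
cv2.imwrite("pics/f.png",crop("scene",180,180,110,110,5))
E
```

```text
[ 52.38059104 112.85849096]
```

View pics/f.png

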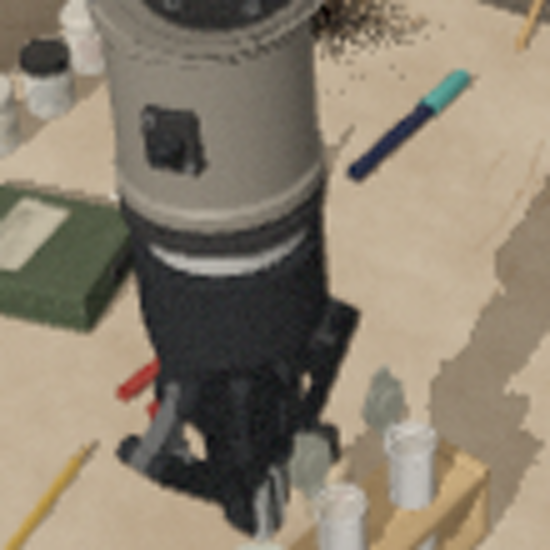

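>>> arm_command(rows=[[[0, 0, 0, -0.05, 0], [0, 0, 0, -0.05, 0], [0, 0, 0, -0.05, 0], [0, 0, 0, -0.03, 0], [0, 0, 0, -0.03, 0], [0, 0, 0, 0, 0], [0, 0, 0, 0, 0], [0, 0, 0, 0, 0], [0, 0, 0, 0, 0], [0, 0, 0, 0, 0]]])

```text
t: 9.2
eef_pos: [0.499, 0.2966, 0.0755]
tool_rot: [-0.0, 0.997, -0.077, 0.0]
contact_force: [0.4, -0.5, 0.7]
gripper_width: 0.001
grasp_force: 0.0
```

>>> arm_command(rows=[[[0, 0, 0, -0.03, 0], [0, 0, 0, -0.03, 0], [0, 0, 0, -0.03, 0], [0, 0, 0, 0, 0], [0, 0, 0, 0, 0], [0, 0, 0, 0, 0], [0, 0, 0, 0, 0], [0, 0, 0, 0, 0], [0, 0, 0, 0, 0], [0, 0, 0, 0, 0]]])

```text
t: 10.45
eef_pos: [0.4989, 0.2966, 0.0701]
tool_rot: [0.0, 0.997, -0.077, -0.0]
contact_force: [-0.2, -0.7, -0.3]
gripper_width: 0.0
grasp_force: 0.0
```

>>> arm_command(rows=[[[0, 0, 0, -0.03, 0], [0, 0, 0, -0.03, 0], [0, 0, 0, 0, 0], [0, 0, 0, 0, 0], [0, 0, 0, 0, 0], [0, 0, 0, 0, 0], [0, 0, 0, 0, 0], [0, 0, 0, 0, 0], [0, 0, 0, 0, 0], [0, 0, 0, 0, 0]]])

```text
t: 11.7
eef_pos: [0.4989, 0.2966, 0.0665]
tool_rot: [0.0, 0.997, -0.077, 0.0]
contact_force: [-0.4, 0.1, 0.5]
gripper_width: -0.002
grasp_force: 0.0
```

```bash
python3 - <<'E'
from h import *
o=get_obs();print(o["contact_force"],o["eef_pos"],proj("scene",o["eef_pos"])-[205,220])
cv2.imwrite("pics/g.png",np.hstack([crop("scene",205,220,80,90,6)]))
E
```

```text
[-0.4271538   0.09092204  0.47499682] [0.49890311 0.29657272 0.0665054 ] [28.36691363 79.36788766]
```

View pics/g.png

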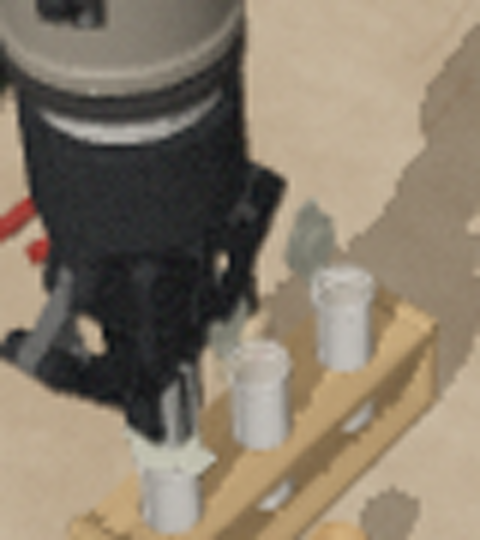

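>>> arm_command(rows=[[[0, 0, 0, -0.03, 0], [0, 0, 0, -0.03, 0], [0, 0, 0, -0.02, 0], [0, 0, 0, 0, 0], [0, 0, 0, 0, 0], [0, 0, 0, 0, 0], [0, 0, 0, 0, 0], [0, 0, 0, 0, 0], [0, 0, 0, 0, 0], [0, 0, 0, 0, 0]]])

```text
t: 13.0
eef_pos: [0.4989, 0.2966, 0.0622]
tool_rot: [0.0, 0.997, -0.077, 0.0]
contact_force: [-2.5, -2.3, 5.6]
gripper_width: 0.0
grasp_force: 2.8
```

Contact happens at TCP z≈0.0625, so the shut tips are about 26 mm above the reported TCP. I'll redo the caps with that offset, starting with the middle one.

>>> arm_command(rows=[[[0, 0, 0, 0.4, 0], [0, 0, 0, 0.8, 0], [0, 0.26, -0.35, 0, 0], [0, 0.26, -0.35, 0, 0], [0, 0.26, -0.35, 0, 0], [0, 0, 0, 0, 0], [0, 0, 0, -0.5, 0], [0, 0, 0, -0.4, 0], [0, 0, 0, 0, 0], [0, 0, 0, 0, 0]]])

```text
t: 14.25
eef_pos: [0.5458, 0.2347, 0.0805]
tool_rot: [-0.0, 0.997, -0.077, 0.0]
contact_force: [0.1, 0.4, 0.9]
gripper_width: -0.002
grasp_force: 0.0
```

>>> arm_command(rows=[[[0, -0.21, 0.035, 0, 0], [0, -0.21, 0.035, 0, 0], [0, -0.21, 0.035, 0, 0], [0, -0.21, 0.035, 0, 0], [0, -0.07, 0, -0.08, 0], [0, -0.07, 0, -0.08, 0], [0, -0.07, 0, -0.08, 0], [0, 0, 0, -0.04, 0], [0, 0, 0, -0.04, 0], [0, 0, 0, 0, 0]]])

```text
t: 15.5
eef_pos: [0.4823, 0.2418, 0.0619]
tool_rot: [0.001, 0.997, -0.077, -0.0]
contact_force: [-7.1, -3.7, 18.6]
gripper_width: 0.001
grasp_force: 9.5
```

>>> arm_command(rows=[[[0, 0, 0, 0.4, 0], [0, 0, 0, 0.8, 0], [0, 0.3, -0.32, 0, 0], [0, 0.3, -0.32, 0, 0], [0, 0.3, -0.32, 0, 0], [0, 0, 0, 0, 0], [0, 0, 0, -0.5, 0], [0, 0, 0, -0.35, 0], [0, 0, 0, 0, 0], [0, 0, 0, 0, 0]]])

```text
t: 16.75
eef_pos: [0.5369, 0.1853, 0.0822]
tool_rot: [-0.0, 0.997, -0.077, 0.0]
contact_force: [0.6, -0.1, 0.1]
gripper_width: 0.002
grasp_force: 0.0
```

>>> arm_command(rows=[[[0, -0.21, 0.035, 0, 0], [0, -0.21, 0.035, 0, 0], [0, -0.21, 0.035, 0, 0], [0, -0.21, 0.035, 0, 0], [0, -0.07, 0, -0.08, 0], [0, -0.07, 0, -0.08, 0], [0, -0.07, 0, -0.08, 0], [0, 0, 0, -0.04, 0], [0, 0, 0, -0.04, 0], [0, 0, 0, 0, 0]]])

```text
t: 18.0
eef_pos: [0.4739, 0.1927, 0.0623]
tool_rot: [0.0, 0.997, -0.077, -0.0]
contact_force: [0.3, -0.7, 0.2]
gripper_width: -0.006
grasp_force: 0.0
```

>>> arm_command(rows=[[[0, 0, 0, -0.03, 0], [0, 0, 0, -0.03, 0], [0, 0, 0, 0, 0], [0, 0, 0, 0, 0], [0, 0, 0, 0, 0], [0, 0, 0, 0, 0], [0, 0, 0, 0, 0], [0, 0, 0, 0, 0], [0, 0, 0, 0, 0], [0, 0, 0, 0, 0]]])

```text
t: 19.25
eef_pos: [0.474, 0.1929, 0.0616]
tool_rot: [0.001, 0.997, -0.077, 0.001]
contact_force: [-10.9, -4.9, 33.4]
gripper_width: -0.001
grasp_force: 16.9
```

>>> arm_command(rows=[[[0, 0, 0, 0.6, 0], [0, 0, 0, 1, 0], [0, 0, 0, 1, 0], [0, -0.13, -1, 0, 0], [0, -0.13, -1, 0, 0], [0, -0.13, -1, 0, 0], [0, -0.13, -1, 0, 0], [85, -0.13, -1, 0, 0], [85, -0.13, -1, 0, 0], [85, -0.13, -1, 0, 0]]])

```text
t: 20.5
eef_pos: [0.4188, -0.2293, 0.2149]
tool_rot: [0.0, 0.997, -0.077, 0.0]
contact_force: [1.1, -0.3, -0.7]
gripper_width: 0.635
grasp_force: 0.0
```

```bash
python3 - <<'E'
from h import *
a=crop("scene",205,230,70,90,5); b=crop("scene",280,110,90,90,5)
cv2.imwrite("pics/i.png",np.hstack([a,b]))
o=get_obs();print(o["eef_pos"],o["gripper_width"],proj("scene",o["eef_pos"]))
for p in ((.42,-.235,.1435),o["eef_pos"]): print(proj("scene",p))
E
```

```text
[ 0.41710616 -0.23422912  0.21468836] 0.8040637456703291 [352.50407503 151.48141354]
[348.88009603 171.68721781]
[352.50407503 151.48141354]
```

View pics/i.png

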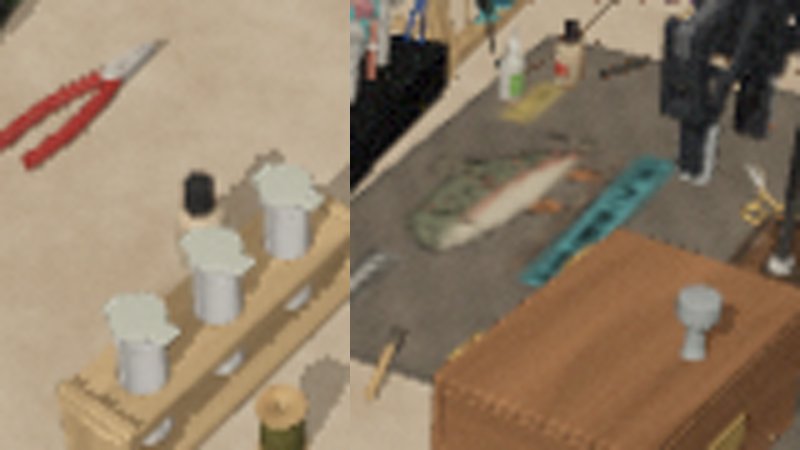

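All three caps are now shut. The knob head appears at (700,305) in the crop and the fingers are above and behind it. I'll check the tool's lateral offset from the earlier tip pixels.

```bash
python3 - <<'E'
from h import *
print(ray("scene",205+163/6,220+440/6,.0925), "cmd .4989 .2966")
print(ray("scene",280+350/5,110+304/5,.1455),"knob")
print(ray("scene",355,141,.2147+.026+.010),"open mid; cmd .4171 -.2342")
o=get_obs();print(o["q"])
E
```

```text
[0.49735531 0.30064897 0.0925    ] cmd .4989 .2966
[ 0.41782723 -0.2383738   0.1455    ] knob
[ 0.41349384 -0.2324658   0.2507    ] open mid; cmd .4171 -.2342
[ 0.47188994  0.14478516 -0.10216343  1.99343785  0.02054615  1.00344822
 -1.37570033]
```

>>> arm_command(rows=[[[85, 0, 0, 0, 0], [85, 0, 0, 0, 0], [85, 0, 0, -0.4, 0], [85, 0, 0, -0.4, 0], [85, 0, 0, -0.4, 0], [85, 0, 0, -0.3, 0], [85, 0, 0, -0.2, 0], [85, 0, 0, 0, 0], [85, 0, 0, 0, 0], [85, 0, 0, 0, 0]]], newtons=60)

```text
t: 21.85
eef_pos: [0.4197, -0.2274, 0.1134]
tool_rot: [0.0, 0.997, -0.077, 0.001]
contact_force: [0.8, -0.3, -0.7]
gripper_width: 0.993
grasp_force: 0.0
```

>>> arm_command(rows=[[[85, -0.03, -0.18, -0.1, 0], [85, 0, 0, -0.1, 0], [85, 0, 0, -0.1, 0], [85, 0, 0, 0, 0], [10, 0, 0, 0, 0], [10, 0, 0, 0, 0], [10, 0, 0, 0, 0], [10, 0, 0, 0, 0], [10, 0, 0, 0, 0], [10, 0, 0, 0, 0]]], newtons=60)

```text
t: 23.1
eef_pos: [0.4173, -0.2397, 0.0953]
tool_rot: [0.001, 0.997, -0.078, 0.0]
contact_force: [-2.7, -4.8, 5.2]
gripper_width: 0.303
grasp_force: 58.8
```

>>> arm_command(rows=[[[10, 0.03, -0.004, 0.078, 0], [10, 0.032, -0.005, 0.077, 0], [10, 0.035, -0.005, 0.075, 0], [10, 0.038, -0.006, 0.074, 0], [10, 0.041, -0.006, 0.072, 0], [10, 0.044, -0.006, 0.071, 0], [10, 0.047, -0.007, 0.069, 0], [10, 0.049, -0.007, 0.067, 0], [10, 0.052, -0.007, 0.065, 0], [10, 0.054, -0.008, 0.063, 0]]])

```text
t: 24.35
eef_pos: [0.4407, -0.243, 0.1364]
tool_rot: [0.001, 0.997, -0.078, -0.002]
contact_force: [-2.1, -5.2, -5.4]
gripper_width: 0.299
grasp_force: 59.2
```

>>> arm_command(rows=[[[10, 0.057, -0.008, 0.061, 0], [10, 0.059, -0.009, 0.059, 0], [10, 0.061, -0.009, 0.056, 0], [10, 0.063, -0.009, 0.054, 0], [10, 0.066, -0.009, 0.051, 0], [10, 0.067, -0.01, 0.048, 0], [10, 0.069, -0.01, 0.046, 0], [10, 0.071, -0.01, 0.043, 0], [10, 0.073, -0.011, 0.04, 0], [10, 0.074, -0.011, 0.037, 0]]])

```text
t: 25.6
eef_pos: [0.4792, -0.2485, 0.1664]
tool_rot: [0.0, 0.997, -0.078, -0.003]
contact_force: [-7.2, -3.5, 3.1]
gripper_width: 0.302
grasp_force: 59.9
```

>>> arm_command(rows=[[[10, 0, 0, 0, 0], [10, 0, 0, 0, 0], [10, 0, 0, 0, 0], [10, 0, 0, 0, 0], [10, 0, 0, 0, 0], [10, 0, 0, 0, 0], [10, 0, 0, 0, 0], [10, 0, 0, 0, 0], [10, 0, 0, 0, 0], [10, 0, 0, 0, 0]]])

```text
t: 26.85
eef_pos: [0.4794, -0.2486, 0.1665]
tool_rot: [0.0, 0.997, -0.078, -0.002]
contact_force: [-6.2, -1.9, 4.0]
gripper_width: 0.304
grasp_force: 59.8
```

```bash
python3 - <<'E'
from h import *
g=cv2.GaussianBlur(cams.read_camera("scene").astype(np.float32),(3,3),0)
yaw=-.143;c,s=np.cos(yaw),np.sin(yaw);k=np.array([.4177,-.2385])
def W(x,y,z): return (k[0]+c*(x+.12)-s*y,k[1]+s*(x+.12)+c*y,.1005+z)
for deg in range(0,70,5):
    t=np.radians(deg);sc=[]
    for l in np.linspace(.03,.145,40):
        v=[]
        for h in (.013,.003):   # just outside / inside the upper side edge (face at 8 mm)
            u=proj("scene",W(-l*np.cos(t)+h*np.sin(t),.115,l*np.sin(t)+h*np.cos(t)))
            v.append(cv2.getRectSubPix(g,(1,1),tuple(map(float,u)))[0,0])
        sc.append(np.abs(v[0]-v[1]).sum())
    f=proj("scene",W(-.15*np.cos(t),.115,.15*np.sin(t)))
    print(deg,round(np.median(sc),1),np.round(f))
E
```

```text
0 15.3 [339. 204.]
5 18.6 [339. 200.]
10 11.1 [339. 196.]
15 14.2 [339. 192.]
20 29.4 [338. 188.]
25 17.4 [337. 184.]
30 6.5 [335. 180.]
35 9.9 [333. 176.]
40 87.3 [331. 172.]
45 41.7 [329. 168.]
50 49.8 [326. 164.]
55 45.7 [323. 161.]
60 17.7 [320. 157.]
65 6.1 [317. 154.]
```

The edge score peaks at 40–45°, which fits the kinematic 43.7°. I'll nudge up slightly to centre it, then check finer.

>>> arm_command(rows=[[[10, 0.033, -0.005, 0.016, 0], [10, 0.033, -0.004, 0.016, 0], [10, 0, 0, 0, 0], [10, 0, 0, 0, 0], [10, 0, 0, 0, 0], [10, 0, 0, 0, 0], [10, 0, 0, 0, 0], [10, 0, 0, 0, 0], [10, 0, 0, 0, 0], [10, 0, 0, 0, 0]]])

```text
t: 28.15
eef_pos: [0.4834, -0.2491, 0.1685]
tool_rot: [0.0, 0.997, -0.078, -0.002]
contact_force: [-5.9, -3.1, 2.4]
gripper_width: 0.301
grasp_force: 59.9
```

```bash
python3 - <<'E'
from h import *
g=cv2.GaussianBlur(cams.read_camera("scene").astype(np.float32),(3,3),0)
yaw=-.143;c,s=np.cos(yaw),np.sin(yaw);k=np.array([.4177,-.2385])
def W(x,y,z): return (k[0]+c*(x+.12)-s*y,k[1]+s*(x+.12)+c*y,.1005+z)
for deg in range(34,58,2):
    t=np.radians(deg);sc=[]
    for l in np.linspace(.03,.145,40):
        v=[cv2.getRectSubPix(g,(1,1),tuple(map(float,proj("scene",W(-l*np.cos(t)+h*np.sin(t),.115,l*np.sin(t)+h*np.cos(t))))))[0,0] for h in (.013,.003)]
        sc.append(np.abs(v[0]-v[1]).sum())
    print(deg,round(np.median(sc),1))
E
```

```text
34 6.3
36 9.6
38 41.5
40 77.1
42 81.6
44 41.1
46 28.6
48 41.3
50 47.7
52 65.3
54 51.1
56 46.9
```

>>> arm_command(rows=[[[10, 0.033, -0.005, 0.014, 0], [10, 0.033, -0.004, 0.014, 0], [10, 0, 0, 0, 0], [10, 0, 0, 0, 0], [10, 0, 0, 0, 0], [10, 0, 0, 0, 0], [10, 0, 0, 0, 0], [10, 0, 0, 0, 0], [10, 0, 0, 0, 0], [10, 0, 0, 0, 0]]])

```text
t: 29.45
eef_pos: [0.4875, -0.2498, 0.1702]
tool_rot: [0.0, 0.997, -0.078, -0.002]
contact_force: [-5.4, -3.7, 3.8]
gripper_width: 0.305
grasp_force: 59.9
```

```bash
python3 -c "
from station import job,get_obs
o=get_obs();print(o['eef_pos'],o['grasp_force']);print(job.hand_in())"
```

```text
[ 0.48752827 -0.24975119  0.17024892] 59.89907293660508
the job is handed in; nothing more can be done
None
```

I pressed both open caps shut before lifting the lid, and handed in at about 29 s with the gripper holding the knob at roughly 60 N; the lid is at an estimated 43–48° (not measured directly), and the hand-in returned no verdict.

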